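# Flip the chocolate bar over the turning board's gutter

### The arm

A 7-joint arm with a two-finger parallel gripper is mounted at the origin on a cart in front of the work surface, level with it; the furniture and walls round the work are solid. World frame = base frame: x ahead of the robot, y to its left, z up, the work surface at z = 0. Lengths are in m, angles in rad, forces in N, time in s.
With the tool pointing down it reaches from about 0.425 to 0.875 m from the base axis. Payload 4.7 kg.
Tool frame: the origin (TCP) lies at the very end of the fingers, on their centre line; the grasp point (between the pads) lies 19 mm behind it; z points along the fingers, y is the line along which they close (so a half turn about z gives the same grasp; the last joint's range is limited). The gripper opens to 87 mm and grips with 3 to 60 N. Pads are 19 mm wide; open, the fingers measure 117 mm over their backs; the gripper's body (75 mm by 190 mm) begins 51 mm behind the grasp point.
Start: joints at [1.201, 0.321, -0.07, 1.45, 0.023, 1.371, -0.057], TCP at [0.243, -0.603, 0.223] pointing down, gripper open.
Joint ranges: [-2.86, 2.86], [-0.3, 2.09], [-1.38, 1.24], [0.06, 2.45], [-1.56, 4.7], [0.09, 2.05], [-2.69, 2.69]. Speed limits (rad/s): [2.57, 2.57, 3.14, 3.14, 3.14, 3.14, 3.14].

### API

Orientations are given as a rotation vector (axis times angle).
In Python, from bench import get_state, get_image, get_calibration, close_job gives the robot as it stands.
- The arm moves only by the shell command python3 -m crank 'ROWS' [FORCE]. ROWS is JSON, a list of rows, each a list of 5 numbers: the opening, from 0 (shut) to 1 (fully open), then the shift along the world's x, y, z in units of 0.2 m (1.0 is 0.2 m), then the turn about the world's z in units of 2 pi rad (1.0 is 2 pi rad). A call has 1 to 5 rows; each row is the pose to reach, as a shift and turn from the pose commanded when the call began, turning the shorter way round; what a row does not reach only later rows make up. A row lasts 1/8 s, in which the tool goes at most 62.5 mm and 10.7 degrees, less where a joint would pass 70% of its speed; a pose out of reach is approached as far as the arm can. A call with a number of a shift or a turn outside -1 to 1 is refused whole. A call with a gripper value outside its range is refused whole. The fingers move at their own pace and stop on an object; FORCE is the grip in N (left out, the last holds). Time passes only in rows, so rows that repeat a pose let the fingers close. It gives the time, the measured TCP pose, the force, the opening and the grip force at its end, in the units of the state.
- get_state(): the state, without advancing time (a new reading comes with each control period).
- get_image(name): name is "scene" or "side" or "wrist"; returns the picture (420x560x3 uint8, red, green, blue); there is no depth.
- get_calibration(name): a dict with "fovy" (degrees; the focal length in pixels is half the picture's height over the tangent of half this angle, whatever the lens; pixels are square), "cx", "cy" (the principal point, pixels), "k1" (the pictures are not rectified: a ray, as slopes to the right and down, at radius r is drawn at 1 + k1 r^2 times it, then the intrinsics apply), "R" (3x3) and "t" (3): a world point X has camera coordinates R X + t. Camera axes: x right, y down, z forward; pixel columns grow to the right and rows downward; lengths in m; the calibration is good to about 2 mm. A picture is of the moment at which its call begins: read the wrist's pose just before it. get_calibration takes no time and is no camera call; for the wrist camera it gives the pose at the moment of the call.
- close_job(): hands the job in; it is judged then, once.
The state is a dict: "time": time; "joint_positions": joint angles; "qd": joint speeds; "joint_torque": joint torques, N m; "position": TCP position; "tool_rot": TCP orientation; "ft_force": force on the tool from outside, world axes, zero at the start; "torque": the same for the moment, N m; "grip_width": opening from 0.0 (shut) to 1.0 (fully open); "grip_force": force on a finger pad.
Only numpy, scipy, OpenCV 4.12 (cv2) and the standard library are available. Lean on these libraries where they do the work, as an engineer would, in place of code of your own. Each camera call takes 0.05 s, during which the arm holds its last target. There are 200 camera calls.

### The job

The bare chocolate bar lies squares-down on the high deck, the one nearer the robot, of the wooden turning board. Without gripping, lifting or carrying it, ease it with the fingertips over the edge of that deck, slowly enough that it drops into the gutter instead of shooting across, and keep pushing it against the gutter's far wall until it tips up and flips over, to end lying flat, squares up, on the low far deck. Leave the piece of chocolate, the tape roll and the bean dish that stand on the board where they are.

Things in the scene. Friction and masses are not known exactly. Their poses are not given: they have to be found in the camera images.
- board: Wooden turning board fixed on the counter, 216 (x) by 300 mm (y). Origin: centre underneath; +x leads away from the robot. Along x: high deck (-113 to +2 mm, top at z = 28 mm); gutter along y (+2 to +34 mm, ends open, floor sloping from 14 down to 4 mm at the far wall); low deck (+34 to +108 mm, top at z = 16 mm), whose side is the gutter's far wall, 12 mm high.
- high_deck_edge (a point): Middle of the high deck's edge over the gutter (x = 2, y = 0, z = 28 mm on the board, same axes). When just over half of its width is past this edge the bar tips into the gutter by itself, if it is moved in small slow steps; pushed on fast it is carried across. It then leans back on the edge, its upper long side about 10 mm above the high deck.
- low_deck_edge (a point): Middle of the top edge of the gutter's far wall (x = 34, y = 0, z = 16 mm on the board, same axes). The bar leaning in the gutter, pushed at its upper side toward +x, stands up against this wall (top 52 mm above the counter), then falls over it on to the low deck.
- bar_center (a point): Centre of the loose bare dark chocolate bar, 48 (its x) by 96 (its y) by 10 mm (its z), about 45 g. One face has two rows of four squares; its z axis points out of that face, so down at the start. It starts near the middle of the high deck, its long side within 0.3 rad of the gutter's direction.
- pot_foot (a point): Centre of the foot, on the counter, of the tall copper pot that stands fixed to the left of the board, about 0.2 m across with its feet and tap and 0.28 m high: the arm must go round it or over it.
- cut_piece_center (a point): Centre of a cut piece of milk chocolate, 48 x 48 x 10 mm, loose, at one end of the high deck (left or right).
- tape_center (a point): Centre of a roll of tape, 52 mm across and 18 mm high, loose, lying at the other end of the high deck.
- dish_center (a point): Centre of a white dish of beans, 68 mm across and 42 mm high, loose, at the left end of the low deck.

How it is judged:
On the way:
1. the bar has dropped into the gutter and stands or leans in it on its long side (x of bar_center in the frame of board between -0.005 and 0.035 m and z of bar_center in the frame of board between 0 and 0.03 m and angle between bar_center's own z axis and vertical between 0.75 and 2.6 rad), for 0.1 s.
At the end, for the whole second after the job is handed in: The bar is at rest, flat on the low deck (within 0.1 rad), squares up, its centre over that deck (36 to 84 mm on the board's x, within 100 mm of its middle in y, 16 to 26 mm above the counter); the robot touches nothing (angle between bar_center's own z axis and vertical below 0.1 rad and x of bar_center in the frame of board between 0.036 and 0.084 m and y of bar_center in the frame of board between -0.1 and 0.1 m and z of bar_center in the frame of board between 0.016 and 0.026 m and linear speed of bar below 0.01 m/s).
It fails at once if the bar is lifted: its centre rises 50 mm above the counter (height (world z) of bar_center above 0.05 m).
It fails at once if the bar is carried out of the gutter: its centre is over the far half of the board more than 42 mm above the counter (height (world z) of bar_center above 0.042 m and x of bar_center in the frame of board above 0.03 m).
It fails at once if the cut piece of chocolate is moved by more than 15 mm (distance of cut_piece_center from where it was at the start of the episode above 0.015 m).
It fails at once if the tape roll is moved by more than 15 mm (distance of tape_center from where it was at the start of the episode above 0.015 m).
It fails at once if the bean dish is moved by more than 15 mm (distance of dish_center from where it was at the start of the episode above 0.015 m).
It also fails if it takes over 54 s, if anything falls off the work surface, if the arm or the gripper's body presses on something with over 40 N, if the wrist force passes 120 N, or if a joint passes its speed limit or range.

## Working session

There is one attempt and no reset: what is moved stays moved. The work goes in short steps, Python scripts to look and compute and a shell command to move; the robot and the scene stay as the last step left them, time stands still between calls to the robot, and variables do not carry over. Pictures are saved under pics/ and viewed, at most 10 in all, crops included, and the job is handed in when it is done.

```bash
mkdir -p pics; python3 - <<'E'
from bench import *
import cv2,numpy as np
s=get_state();print({k:np.round(v,3).tolist() for k,v in s.items()})
for n in("scene","side"):
    im=get_image(n);c=get_calibration(n);print(n,{k:np.round(v,4).tolist() for k,v in c.items()})
    cv2.imwrite(f"pics/{n}0.png",im[:,:,::-1])
E
```

```text
{'time': 0.0, 'joint_positions': [1.201, 0.322, -0.07, 1.452, 0.023, 1.371, -0.057], 'qd': [0.001, -0.001, 0.001, 0.0, -0.001, -0.0, 0.001], 'joint_torque': [-0.001, -49.129, -0.404, -31.253, -0.064, 0.044, 0.0], 'position': [0.243, -0.602, 0.221], 'tool_rot': [-3.082, -0.599, 0.001], 'ft_force': [0.411, -0.131, -0.652], 'torque': [-0.013, -0.021, 0.024], 'grip_force': 0.0, 'grip_width': 1.001}
scene {'fovy': 55.6102, 'cx': 285.7586, 'cy': 209.0713, 'k1': -0.0494, 'R': [[0.6798, -0.7332, 0.0197], [-0.3031, -0.3052, -0.9028], [0.6679, 0.6077, -0.4297]], 't': [-0.4365, 0.1832, 0.5943]}
side {'fovy': 51.7218, 'cx': 279.3056, 'cy': 204.4061, 'k1': 0.0177, 'R': [[0.9943, -0.1064, -0.0043], [-0.0462, -0.3946, -0.9177], [0.096, 0.9127, -0.3972]], 't': [-0.5335, 0.0389, 0.9265]}
```

View pics/scene0.png

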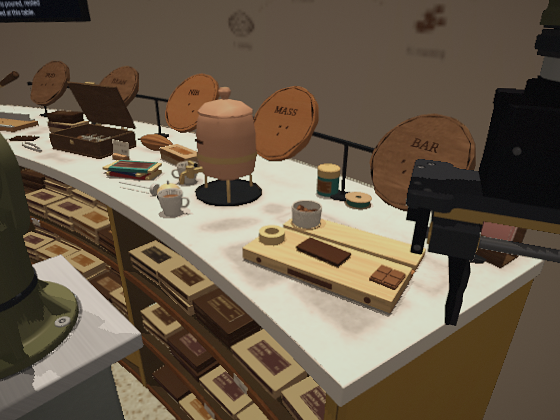

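View pics/side0.png

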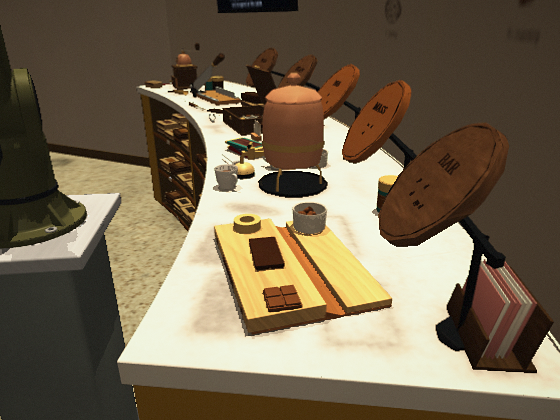

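The side view shows the board (corners about 215,225; 243,330; 390,303) with the bar at about (266,253). The cut piece is at the near end (283,297), the tape at (246,223) and the dish at (309,217). I'll enlarge both views to measure them.

```bash
python3 - <<'E'
import cv2
a=cv2.imread("pics/side0.png")[195:340,205:400];cv2.imwrite("pics/sc.png",cv2.resize(a,None,fx=4,fy=4,interpolation=2))
a=cv2.imread("pics/scene0.png")[195:315,235:430];cv2.imwrite("pics/cc.png",cv2.resize(a,None,fx=4,fy=4,interpolation=2))
E
```

```text
(no output)
```

View pics/sc.png

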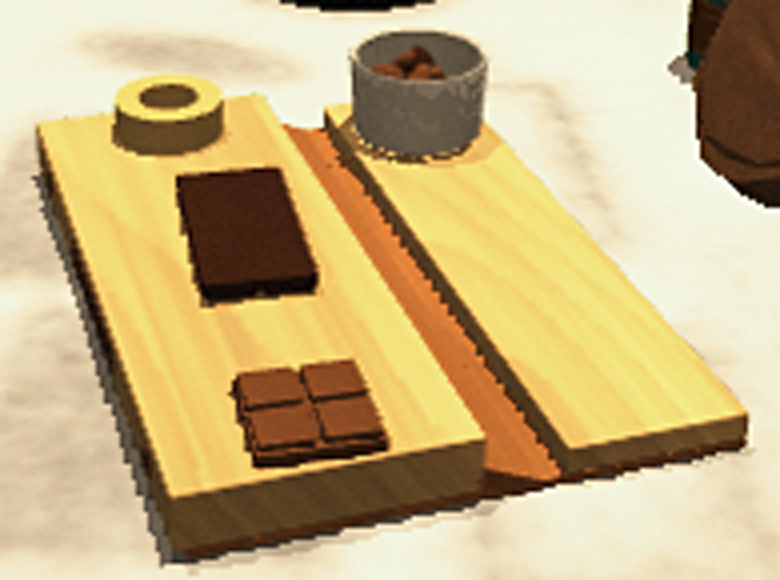

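View pics/cc.png

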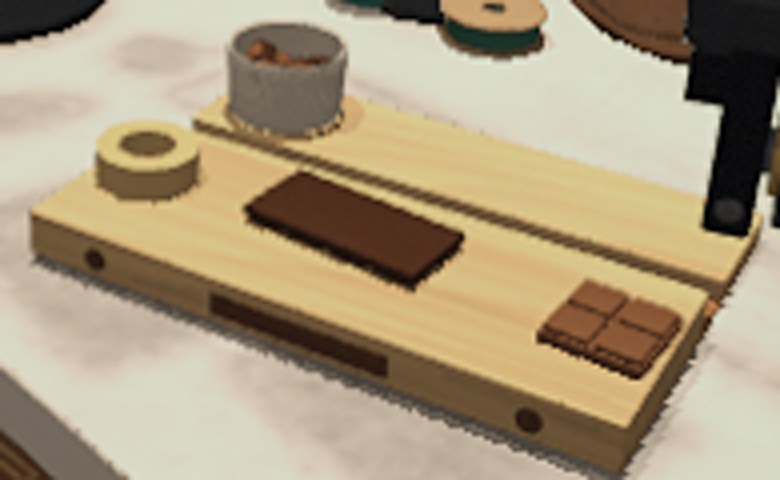

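In the crops the bar lies flat on the high deck, with top corners in the side crop at (178,175), (283,168), (317,276) and (203,290). The cut piece is at the -y end, and the tape and dish are at the +y end.

```bash
cat > h.py <<'E'
from bench import *
import cv2,numpy as np
from scipy.optimize import least_squares
def K(c):
    f=210/np.tan(np.radians(c["fovy"]/2));return np.array([[f,0,c["cx"]],[0,f,c["cy"]],[0,0,1]])
def proj(n,X,c=None):
    c=c or get_calibration(n)
    return cv2.projectPoints(np.array(X,float).reshape(-1,3),cv2.Rodrigues(np.array(c["R"]))[0],np.array(c["t"]),K(c),np.array([c["k1"],0,0,0,0.]))[0].reshape(-1,2)
OFF={"side":(205,195),"scene":(235,195)}
def full(n,p): return (np.array(p,float)+.5)/4-.5+OFF[n]
def fit(obs,free_z=None,x0=(.65,-.2,0)):
    """obs: list of (cam,local xyz mm,crop px) -> x,y,yaw"""
    def r(p):
        c,s=np.cos(p[2]),np.sin(p[2]);o=[]
        for n,l,q in obs:
            l=np.array(l)/1000.;X=[p[0]+c*l[0]-s*l[1],p[1]+s*l[0]+c*l[1],l[2]]
            o+=list(proj(n,X)[0]-full(n,q))
        return np.array(o)
    s=least_squares(r,x0,loss="soft_l1");return s.x,r(s.x)
E
python3 - <<'E'
from h import *
S,C="side","scene"
np.set_printoptions(precision=4,suppress=True)
B,r=fit([(S,(2,-150,28),(485,438)),(S,(34,-150,16),(566,450)),(S,(108,-150,16),(747,413)),(S,(2,150,28),(262,96)),(S,(34,150,16),(326,104)),(S,(-113,-150,28),(170,498)),(S,(-113,150,28),(37,125)),
(C,(-113,150,28),(32,213)),(C,(-113,-150,28),(628,427)),(C,(2,-150,28),(708,291)),(C,(34,150,16),(195,122))])
print("board",B,r.round(1))
R=np.array([[np.cos(B[2]),np.sin(B[2])],[-np.sin(B[2]),np.cos(B[2])]])
def rep(n,o,x0=None):
    p,r=fit(o);print(n,p,"board mm",R@(p[:2]-B[:2])*1000,"yaw rel",p[2]-B[2],np.abs(r).max().round(1))
k=[(-24,48,38),(24,48,38),(24,-48,38),(-24,-48,38)]
rep("bar",[(S,l,q) for l,q in zip(k,[(178,175),(283,168),(317,276),(203,290)])]+[(C,l,q) for l,q in zip(k,[(247,208),(303,172),(463,237),(412,280)])])
rep("tape",[(S,(0,0,46),(168,97)),(C,(0,0,46),(147,144))])
rep("dish",[(S,(0,0,58),(420,57)),(C,(0,0,58),(288,45))])
rep("piece",[(S,(0,0,38),(309,407)),(C,(0,0,38),(612,323))])
E
```

```text
board [ 0.5325 -0.2421  0.1808] [ 0.1 -0.2  0.1 -0.2  0.6  0.3 -0.2 -0.9 -1.1  0.4 -0.7 -0.2 -0.6 -0.9
  0.2 -1.2  0.1 -0.2  1.1  0.2  0.2 -1.6]
bar [ 0.486  -0.2435  0.0534] board mm [-46.024    6.9543] yaw rel -0.12741648325324365 2.4
tape [ 0.4587 -0.1307  0.    ] board mm [-52.6016 122.8441] yaw rel -0.1807934954797231 0.5
dish [ 0.582  -0.1214  0.    ] board mm [ 70.3334 109.7952] yaw rel -0.1807934954797231 1.3
piece [ 0.4989 -0.3763  0.    ] board mm [ -57.2079 -126.0436] yaw rel -0.1807934954797231 2.3
```

```bash
python3 - <<'E'
from h import *
c=get_calibration("side")
for n,p in (("side",(293,183)),("scene",(229,190))):
    c=get_calibration(n);q=cv2.undistortPoints(np.array([[p]],float),K(c),np.array([c["k1"],0,0,0,0.]))[0,0]
    R=np.array(c["R"]);o=-R.T@c["t"];d=R.T@np.r_[q,1];print(o-d*o[2]/d[2])
E
python3 -m crank '[[0.5,0.25,0.44,0,-0.016],[0.5,0.48,0.87,0,-0.032],[0.5,0.48,0.87,0,-0.032],[0.5,0.48,0.87,0,-0.032]]'
```

```text
[0.59127044 0.1721898  0.        ]
[0.60100628 0.17657286 0.        ]
time: 0.6
position: [0.3427, -0.4239, 0.2226]
tool_rot: [-3.126, -0.299, -0.001]
ft_force: [-0.5, -0.5, 0.6]
grip_width: 0.626
grip_force: 0.0
```

```bash
python3 -m crank '[[0.5,0.24,0.44,-0.1,0],[0.5,0.48,0.87,-0.2,0],[0.5,0.48,0.87,-0.2,0],[0.5,0.48,0.87,-0.2,0],[0.5,0.48,0.87,-0.2,0]]'
```

```text
time: 1.23
position: [0.4353, -0.2547, 0.1823]
tool_rot: [3.128, 0.289, -0.001]
ft_force: [-0.6, -0.9, 1.4]
grip_width: 0.497
grip_force: 0.0
```

```bash
python3 -m crank '[[0.5,0,0,-0.3,0],[0.5,0,0,-0.55,0],[0.5,0,0,-0.74,0],[0.5,0,0,-0.74,0],[0.5,0,0,-0.74,0]]'
python3 - <<'E'
from h import *
print(get_state()["position"])
im=np.hstack([get_image(n)[:,:,::-1][y:y+200,x:x+260] for n,x,y in (("side",180,150),("scene",200,150))])
cv2.imwrite("pics/a.png",cv2.resize(im,(800,308),interpolation=2))
E
```

```text
time: 1.85
position: [0.4356, -0.2566, 0.0359]
tool_rot: [3.127, 0.283, 0.001]
ft_force: [-0.1, 0.6, 0.1]
grip_width: 0.502
grip_force: 0.0
[ 0.43555233 -0.256638    0.03593227]
```

View pics/a.png

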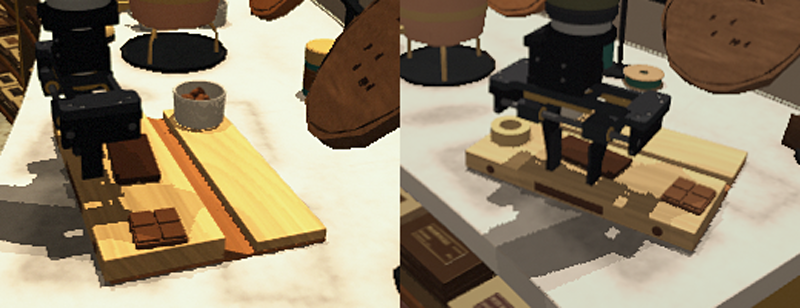

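The fingers are behind the bar, clear of the tape and the cut piece. I'll lower a few mm and start the push.

```bash
python3 -m crank '[[0.5,0.04,0.007,-0.02,0],[0.5,0.07,0.013,-0.02,0],[0.5,0.1,0.018,-0.02,0],[0.5,0.13,0.024,-0.02,0],[0.5,0.16,0.029,-0.02,0]]'
python3 -m crank '[[0.5,0.02,0.004,0,0],[0.5,0.04,0.007,0,0],[0.5,0.06,0.011,0,0],[0.5,0.07,0.013,0,0],[0.5,0.08,0.015,0,0]]'
python3 - <<'E'
from h import *
p=get_state()["position"];d=p[:2]-np.array([.5325,-.2421]);c,s=np.cos(.181),np.sin(.181);print(p,(c*d[0]+s*d[1])*1e3,(-s*d[0]+c*d[1])*1e3)
im=np.hstack([get_image(n)[:,:,::-1][y:y+150,x:x+195] for n,x,y in (("side",205,195),("scene",235,180))])
cv2.imwrite("pics/b.png",cv2.resize(im,(800,308),interpolation=2))
E
```

```text
time: 2.58
position: [0.4678, -0.2488, 0.0305]
tool_rot: [-3.128, -0.287, 0.0]
ft_force: [-0.8, -0.2, 0.4]
grip_width: 0.498
grip_force: 0.2
time: 3.2
position: [0.4834, -0.246, 0.0306]
tool_rot: [3.128, 0.287, -0.0]
ft_force: [-0.3, -0.5, 0.3]
grip_width: 0.499
grip_force: 0.1
[ 0.48338943 -0.24595591  0.03058964] -49.00242362839827 5.047640278695248
```

View pics/b.png

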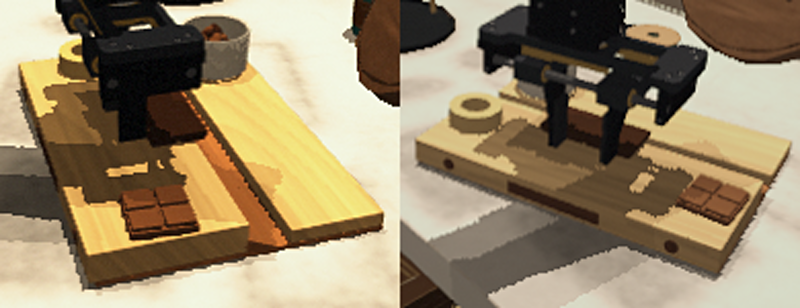

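The bar is square to the gutter with its leading side just over the edge. I'll carry on with small slow steps.

```bash
python3 -m crank '[[0.5,0.01,0.002,0,0],[0.5,0.02,0.004,0,0],[0.5,0.03,0.006,0,0],[0.5,0.035,0.007,0,0],[0.5,0.04,0.008,0,0]]'
python3 -m crank '[[0.5,0.005,0.001,0,0],[0.5,0.01,0.002,0,0],[0.5,0.015,0.003,0,0],[0.5,0.02,0.004,0,0],[0.5,0.02,0.004,0,0]]'
python3 - <<'E'
from h import *
p=get_state()["position"];d=p[:2]-np.array([.5325,-.2421]);c,s=np.cos(.181),np.sin(.181);print(p,(c*d[0]+s*d[1])*1e3,(-s*d[0]+c*d[1])*1e3)
np.save("prev.npy",get_image("side"))
E
python3 -m crank '[[0.5,0.005,0.001,0,0],[0.5,0.01,0.002,0,0],[0.5,0.01,0.002,0,0],[0.5,0.015,0.003,0,0],[0.5,0.015,0.003,0,0]]'
python3 - <<'E'
from h import *
im=get_image("side");p=np.load("prev.npy")
df=(np.abs(im.astype(int)-p).sum(2)>60)[240:300,280:340];print("changed px near gutter",df.sum())
E
```

```text
time: 3.92
position: [0.4914, -0.2443, 0.0306]
tool_rot: [3.128, 0.287, -0.0]
ft_force: [-0.4, 0.6, -0.1]
grip_width: 0.504
grip_force: 0.1
time: 4.55
position: [0.4955, -0.2435, 0.0306]
tool_rot: [3.128, 0.287, 0.0]
ft_force: [-1.0, 0.6, -0.5]
grip_width: 0.503
grip_force: 0.0
[ 0.49553381 -0.24349552  0.03060338] -36.61352966666268 5.281679411615262
time: 5.22
position: [0.4985, -0.2429, 0.0306]
tool_rot: [3.128, 0.287, 0.0]
ft_force: [-0.4, 0.1, -0.0]
grip_width: 0.503
grip_force: 0.0
changed px near gutter 459
```

```bash
python3 - <<'E'
from h import *
im=np.hstack([get_image(n)[:,:,::-1][y:y+110,x:x+145] for n,x,y in (("side",250,205),("scene",270,190))])
cv2.imwrite("pics/c.png",cv2.resize(im,(800,303),interpolation=2))
E
```

```text
(no output)
```

View pics/c.png

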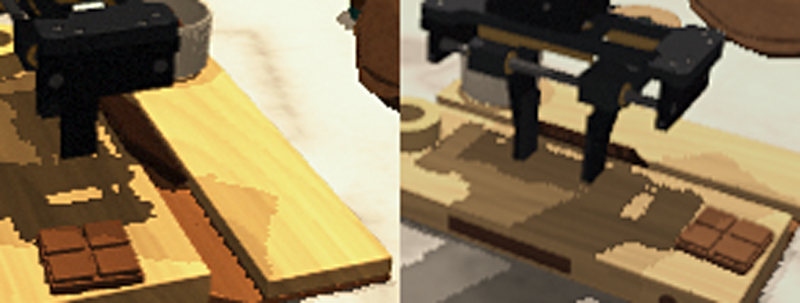

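The bar has dropped and leans in the gutter, its upper side against the high deck's edge. In the left half it shows at about (150,140). Next I'll push it upright, slowly.

```bash
python3 -m crank '[[0.5,0.02,0.004,0,0],[0.5,0.04,0.007,0,0],[0.5,0.06,0.011,0,0],[0.5,0.075,0.014,0,0],[0.5,0.09,0.016,0,0]]'
python3 -m crank '[[0.5,0.015,0.003,0,0],[0.5,0.03,0.005,0,0],[0.5,0.045,0.008,0,0],[0.5,0.06,0.011,0,0],[0.5,0.07,0.013,0,0]]'
python3 -m crank '[[0.5,0.015,0.003,0,0],[0.5,0.03,0.005,0,0],[0.5,0.045,0.008,0,0],[0.5,0.06,0.011,0,0],[0.5,0.07,0.013,0,0]]'
python3 - <<'E'
from h import *
p=get_state()["position"];d=p[:2]-np.array([.5325,-.2421]);c,s=np.cos(.181),np.sin(.181);print(p,(c*d[0]+s*d[1])*1e3,(-s*d[0]+c*d[1])*1e3)
im=np.hstack([get_image(n)[:,:,::-1][y:y+110,x:x+145] for n,x,y in (("side",250,205),("scene",270,190))])
cv2.imwrite("pics/d.png",cv2.resize(im,(800,303),interpolation=2))
E
```

```text
time: 6.0
position: [0.5129, -0.2404, 0.0301]
tool_rot: [-3.128, -0.285, 0.012]
ft_force: [-11.7, 0.3, 8.1]
grip_width: 0.502
grip_force: 5.9
time: 6.62
position: [0.5146, -0.2405, 0.029]
tool_rot: [-3.126, -0.28, 0.05]
ft_force: [-36.8, -1.2, 26.8]
grip_width: 0.503
grip_force: 18.9
time: 7.25
position: [0.5448, -0.2342, 0.0305]
tool_rot: [-3.128, -0.288, 0.0]
ft_force: [-0.1, 0.9, 0.2]
grip_width: 0.502
grip_force: 0.2
[ 0.54477793 -0.23422457  0.03052784] 13.495045450494949 5.536581931256739
```

View pics/d.png

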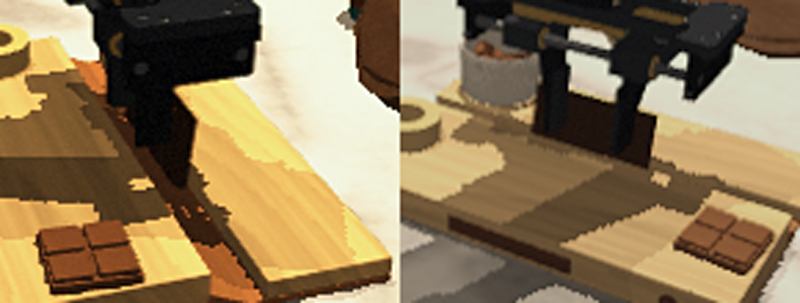

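The bar stands upright against the far wall and the tool reads no load. I'll raise the fingers a little for leverage and tip it over.

```bash
python3 -m crank '[[0.5,-0.01,-0.002,0.01,0],[0.5,-0.01,-0.002,0.03,0],[0.5,0,0,0.03,0],[0.5,0.01,0.002,0.03,0],[0.5,0.02,0.004,0.03,0]]'
python3 -m crank '[[0.5,0.01,0.002,0,0],[0.5,0.02,0.004,0,0],[0.5,0.03,0.006,0,0],[0.5,0.04,0.007,0,0],[0.5,0.05,0.009,0,0]]'
python3 -m crank '[[0.5,0.01,0.002,0,0],[0.5,0.02,0.004,0,0],[0.5,0.03,0.006,0,0],[0.5,0.03,0.006,0,0],[0.5,0.03,0.006,0,0]]'
python3 - <<'E'
from h import *
p=get_state()["position"];d=p[:2]-np.array([.5325,-.2421]);c,s=np.cos(.181),np.sin(.181);print(p,(c*d[0]+s*d[1])*1e3,(-s*d[0]+c*d[1])*1e3)
im=np.hstack([get_image(n)[:,:,::-1][y:y+110,x:x+145] for n,x,y in (("side",250,205),("scene",270,190))])
cv2.imwrite("pics/e.png",cv2.resize(im,(800,303),interpolation=2))
E
```

```text
time: 7.98
position: [0.5485, -0.2337, 0.0365]
tool_rot: [3.128, 0.287, -0.0]
ft_force: [0.5, -0.3, 0.1]
grip_width: 0.5
grip_force: 0.1
time: 8.6
position: [0.5585, -0.2319, 0.0366]
tool_rot: [3.128, 0.287, -0.0]
ft_force: [-0.1, 0.8, -0.2]
grip_width: 0.501
grip_force: 0.0
time: 9.22
position: [0.5643, -0.2308, 0.0366]
tool_rot: [3.128, 0.287, -0.0]
ft_force: [-0.7, -0.0, 0.1]
grip_width: 0.498
grip_force: 0.0
[ 0.56430386 -0.23075216  0.03658434] 33.327076013842984 5.437346155352764
```

View pics/e.png

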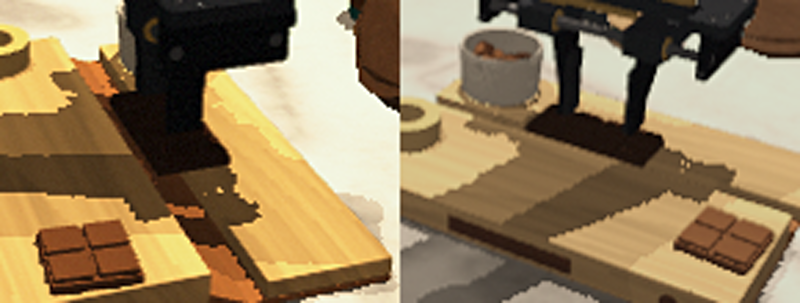

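The bar has flipped and lies flat on the low deck, overlapping the gutter a little. I'll retract and measure where it lies.

```bash
python3 -m crank '[[0.5,0,0,0.2,0],[0.5,-0.1,0,0.5,0],[0.5,-0.4,0,0.8,0],[0.5,-0.5,0,0.8,0],[0.5,-0.5,0,0.8,0]]'
python3 - <<'E'
from h import *
im=np.hstack([get_image(n)[:,:,::-1][y:y+75,x:x+100] for n,x,y in (("side",270,220),("scene",300,195))])
cv2.imwrite("pics/f.png",cv2.resize(im,(800,300),interpolation=2))
E
```

```text
time: 9.95
position: [0.4632, -0.2321, 0.1987]
tool_rot: [3.125, 0.282, 0.003]
ft_force: [0.1, -0.5, 0.8]
grip_width: 0.501
grip_force: 0.0
```

View pics/f.png

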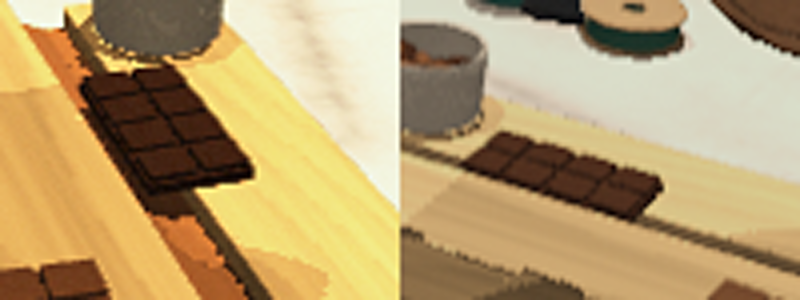

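The bar lies squares up with its top corners, in the left half, at about (82,78), (175,68), (254,168) and (150,180). I'll compute its centre.

```bash
python3 - <<'E'
import h;from h import *
h.OFF={"side":(270,220),"scene":(300,195)}
k=[(-24,48,26),(24,48,26),(24,-48,26),(-24,-48,26)]
o=[("side",l,q) for l,q in zip(k,[(82,78),(175,68),(254,168),(150,182)])];c=[("scene",l,q) for l,q in zip(k[1:3],[(107,132),(263,180)])]
for s in(o,o+c):
    p,r=fit(s);d=p[:2]-np.array([.5325,-.2421]);C,S=np.cos(.181),np.sin(.181);print(p,(C*d[0]+S*d[1])*1e3,(-S*d[0]+C*d[1])*1e3,r.round(1))
E
```

```text
[ 0.56717045 -0.23014658  0.17049484] 36.25585998811706 5.517011553742296 [-0.7  0.1  0.6 -0.8  0.7 -0.2 -0.5  0.5]
[ 0.56653535 -0.22901309  0.17718035] 35.83517530599834 6.746306518701907 [-1.3 -0.1 -0.  -1.1  0.3 -0.6 -0.8  0.2  0.7 -1.2  3.2 -0.8]
```

The centre is at board x of about 36 mm, right at the limit. The fingers don't fit behind the bar, because the gap to the high deck is only 10 mm. I'll rest the fingertips lightly on top of the bar and slide it about 15 mm further on.

```bash
python3 -m crank '[[0.5,0.3,0.01,0,0],[0.5,0.567,0.021,-0.2,0],[0.5,0.567,0.021,-0.5,0],[0.5,0.567,0.021,-0.7,0],[0.5,0.567,0.021,-0.7,0]]'
python3 -m crank '[[0.5,0,0,-0.07,0],[0.5,0,0,-0.12,0],[0.5,0,0,-0.14,0],[0.5,0,0,-0.15,0],[0.5,0,0,-0.16,0]]'
```

```text
time: 10.68
position: [0.5751, -0.2243, 0.0512]
tool_rot: [-3.123, -0.288, 0.013]
ft_force: [-0.2, -0.3, 0.2]
grip_width: 0.497
grip_force: 0.0
time: 11.3
position: [0.5782, -0.2268, 0.0259]
tool_rot: [3.128, 0.286, 0.001]
ft_force: [-4.5, 1.0, 12.2]
grip_width: 0.501
grip_force: 5.9
```

```bash
python3 -m crank '[[0.5,0.015,0.003,0,0],[0.5,0.03,0.006,0,0],[0.5,0.05,0.009,0,0],[0.5,0.07,0.013,0,0],[0.5,0.085,0.016,0,0]]'
python3 -m crank '[[0.5,0,0,0.02,0],[0.5,0,0,0.06,0],[0.5,0,0,0.2,0],[0.5,-0.2,0,0.5,0],[0.5,-0.4,0,0.8,0]]'
python3 -m crank '[[0.5,-0.2,0,0,0],[0.5,-0.2,0,0,0],[0.5,-0.2,0,0,0]]'
python3 - <<'E'
from h import *
a=get_image("side");cv2.imwrite("pics/g.png",a[:,:,::-1])
np.set_printoptions(precision=4,suppress=True)
# fit bar pose on segmented dark pixels: compare mask with projected top outline centroid & moments
m=((a.max(2)<75)&(a.max(2)>12)).astype(np.uint8)
B=(.5325,-.2421,.181);C,S=np.cos(B[2]),np.sin(B[2])
def W(x,y,z):return [B[0]+C*x/1e3-S*y/1e3,B[1]+S*x/1e3+C*y/1e3,z/1e3]
from scipy.optimize import differential_evolution as DE
def box(p,z):
    c,s=np.cos(p[2]),np.sin(p[2])
    return [W(p[0]+c*u-s*v,p[1]+s*u+c*v,z) for u,v in((-24,48),(24,48),(24,-48),(-24,-48))]
win=np.zeros_like(m);cv2.fillConvexPoly(win,np.round(proj("side",[W(2,90,16),W(110,75,16),W(110,-100,16),W(2,-100,16)])).astype(int),1)
cal=get_calibration("side")
def cost(p):
    q=np.vstack([proj("side",box(p,z),cal) for z in(16,26)]).astype(np.float32)
    k=np.zeros_like(m);cv2.fillConvexPoly(k,np.round(cv2.convexHull(q)*16).astype(np.int32),1,shift=4)
    return int(((k^m)*win).sum())
r=DE(cost,[(25,90),(-30,40),(-.3,.3)],seed=0,maxiter=60);print(r.x,r.fun,(m*win).sum())
E
```

```text
time: 11.92
position: [0.5948, -0.2244, 0.026]
tool_rot: [3.127, 0.286, -0.0]
ft_force: [-2.1, -2.1, 5.3]
grip_width: 0.503
grip_force: 2.8
time: 12.55
position: [0.5246, -0.223, 0.17]
tool_rot: [-3.128, -0.288, 0.0]
ft_force: [0.8, -0.2, 1.5]
grip_width: 0.499
grip_force: 0.0
time: 12.92
position: [0.4859, -0.2232, 0.169]
tool_rot: [3.128, 0.287, 0.002]
ft_force: [0.6, 0.2, 0.7]
grip_width: 0.501
grip_force: 0.0
[43.9702  5.5381 -0.1233] 174.0 957
```

```bash
python3 - <<'E'
from h import *
from scipy.optimize import differential_evolution as DE
np.set_printoptions(precision=3,suppress=True)
g=cv2.imread("pics/g.png");f=g.copy();f[220:295,270:370]=cv2.resize(cv2.imread("pics/f.png")[:,:400],(100,75),interpolation=cv2.INTER_AREA)
B=(.5325,-.2421,.181);C,S=np.cos(B[2]),np.sin(B[2]);cal=get_calibration("side")
def W(x,y,z):return [B[0]+C*x/1e3-S*y/1e3,B[1]+S*x/1e3+C*y/1e3,z/1e3]
def box(p,z):
    c,s=np.cos(p[2]),np.sin(p[2])
    return [W(p[0]+c*u-s*v,p[1]+s*u+c*v,z) for u,v in((-24,48),(24,48),(24,-48),(-24,-48))]
win=np.zeros(g.shape[:2],np.uint8);cv2.fillConvexPoly(win,np.round(proj("side",[W(4,75,16),W(110,70,16),W(110,-85,16),W(4,-85,16)])).astype(int),1)
for n,a in(("before",f),("after",g)):
  for th in(60,75,90):
    m=(a.max(2)<th).astype(np.uint8)*win
    def cost(p):
        q=np.vstack([proj("side",box(p,z),cal) for z in(16,26)]).astype(np.float32)
        k=np.zeros_like(m);cv2.fillConvexPoly(k,np.round(cv2.convexHull(q)*16).astype(np.int32),1,shift=4)
        return int(((k^m)*win).sum())
    r=DE(cost,[(20,90),(-30,40),(-.3,.3)],seed=0,maxiter=60);print(n,th,r.x,r.fun,m.sum())
  # profile along board x on low-deck top height, at y lines
  for y in(-30,0,30):
    X=np.arange(6,100,4);q=proj("side",[W(x,y,26) for x in X],cal).round().astype(int);print(y,[int(a[v,u].max()) for u,v in q])
E
```

```text
before 60 [34.339 11.903 -0.024] 540.0 473
before 75 [35.26  11.281  0.01 ] 141.0 944
before 90 [35.155 11.442  0.006] 170.0 1005
-30 [55, 21, 36, 66, 67, 66, 68, 68, 30, 67, 66, 67, 66, 91, 246, 244, 243, 243, 243, 243, 243, 243, 243, 244]
0 [54, 23, 47, 65, 63, 68, 69, 71, 45, 64, 65, 69, 69, 60, 248, 243, 244, 243, 244, 243, 243, 243, 244, 243]
30 [206, 27, 31, 61, 43, 57, 67, 68, 38, 64, 66, 48, 62, 94, 250, 243, 244, 244, 243, 243, 243, 243, 244, 244]
after 60 [45.533 15.912 -0.127] 505.0 478
after 75 [45.637 13.858 -0.144] 136.0 945
after 90 [45.845 15.303 -0.132] 171.0 1021
-30 [171, 172, 60, 30, 41, 52, 55, 56, 69, 63, 36, 70, 65, 66, 65, 123, 247, 243, 244, 243, 243, 244, 243, 243]
0 [177, 176, 51, 65, 20, 49, 64, 64, 64, 66, 61, 50, 69, 64, 66, 67, 189, 244, 243, 243, 243, 244, 244, 244]
30 [212, 209, 219, 221, 91, 23, 67, 64, 69, 68, 69, 60, 49, 66, 44, 58, 60, 83, 246, 243, 243, 244, 244, 244]
```

```bash
python3 -c "
from bench import *
print(close_job())"
```

```text
the job is handed in; nothing more can be done
None
```

I handed the job in at about 13 s of the 54 s allowed. The bar dropped into the gutter, was pushed up and flipped, and lies squares up on the low deck at about x = 45 mm, y = 5–15 mm by my image fit, though the hand-in returned no verdict. It first landed at x ≈ 36 mm, right at the limit, so I slid it about 10 mm on with light fingertip pressure; the cut piece, tape and dish looked undisturbed, but I did not re-measure them.

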